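# Set the batch number on a bench numbering press and stamp a carton

### The arm

A 6-joint arm with a two-finger parallel gripper is mounted at the origin on the work surface. World frame = base frame: x ahead of the robot, y to its left, z up, the work surface at z = 0. Lengths are in m, angles in degrees, forces in N, time in s.
With the tool pointing down it reaches from about 0.325 to 0.85 m from the base axis. Payload 15.5 kg.
Tool frame: the origin (TCP) lies midway between the tips of the shut fingers; the grasp point (between the pads) lies 19 mm behind it; z points along the fingers, y is the line along which they close (so a half turn about z gives the same grasp; the last joint's range is limited). The gripper opens to 91 mm and grips with 3 to 60 N. Pads are 32 mm wide; open, the fingers measure 118 mm over their backs; the gripper's body (76 mm by 178 mm) begins 60 mm behind the grasp point.
Start: joints at [67.351, 28.281, 77.091, -0, 74.628, -5.472], TCP at [0.185, 0.597, 0.214] pointing down, gripper open.
Joint ranges: [-166.48, 166.48], [-47.26, 123.95], [12.59, 153.08], [-70.14, 250.14], [6.76, 159.57], [-176.63, 176.63]. Speed limits (degrees/s): [108.29, 108.29, 147.25, 172.46, 172.46, 172.46].

### API

Orientations are given as a 3x3 rotation matrix whose columns are the frame's x, y, z axes.
In Python, from bench import ctrl gives the robot as it stands. The module is installed in compiled form; this text tells all that it offers. Calls block until the motion is done:
- ctrl.goto(position, orientation): joint-space move of the TCP to a pose.
- ctrl.move_l(position, vel=0.15, ori=None, contact_N=None): straight line of the TCP; ori=None keeps the orientation; vel is the mean speed in m/s. With contact_N (N) it stops when the force on the tool has changed by that much, and returns True; else False.
- ctrl.movej(angles): joint-space move.
- ctrl.command_gripper(opening): opening from 0.0 (shut) to 1.0 (fully open); the grip force is fixed at half the most; returns when the fingers have stopped.
- ctrl.sleep(seconds).
- ctrl.ik(position, orientation): joint angles nearest the present ones, or None.
- ctrl.read_camera(name): name is "scene" or "top" or "wrist"; returns the picture (480x640x3 uint8, blue, green, red); there is no depth.
- ctrl.camera_params(name): a dict with "fx", "fy", "cx", "cy" (pixels), "pose" (4x4, takes a point from camera to world coordinates); the wrist camera has in their place "T_tool_cam" (4x4, takes a point from camera to tool coordinates, whose origin is the TCP and whose axes are the flange's). Camera axes: x right, y up, looking along -z (the intrinsics and any distortion apply to the point x, -y, -z); pixel columns grow to the right and rows downward; lengths in m; the calibration is good to about 2 mm. A picture is of the moment at which its call begins: read the wrist's pose just before it. camera_params takes no time and is no camera call.
A pose or a line that the arm cannot do raises ctrl.MotionError and nothing moves.
- ctrl.sign_off(): hands the job in; it is judged then, once.
Readings, each from a call of its own:
- ctrl.current_t(): time.
- ctrl.current_q(): joint angles.
- ctrl.current_dq(): joint speeds.
- ctrl.current_effort(): joint torques, N m.
- ctrl.current_tool_pos(): TCP position.
- ctrl.current_eef_rot(): TCP orientation.
- ctrl.current_contact_force(): force on the tool from outside, world axes, zero at the start.
- ctrl.current_wrist_torque(): the same for the moment, N m.
- ctrl.current_grip_width(): opening from 0.0 (shut) to 1.0 (fully open).
- ctrl.current_grasp_force(): force on a finger pad.
Only numpy, scipy, OpenCV 4.12 (cv2) and the standard library are available. Lean on these libraries where they do the work, as an engineer would, in place of code of your own. Each camera call takes 0.05 s, during which the arm holds its last target. There are 200 camera calls.

### The job

The soap carton in the numbering press needs batch number 4-7-2: roll the three number wheels until 4, 7 and 2 (left to right as seen from the press's front, the side away from the pillars) lie squarely uppermost at the index lines. Roll them with a light fingertip so that the head stays up at its stop until the number is right, then press the head firmly down to print the carton and let it spring back up. Leave the carton in its nest and everything around the press where it is.

Things in the scene. Friction and masses are not known exactly. Their poses are not given: they have to be found in the camera images.
- press: Green bench numbering press fixed to the counter: base 235 x 190 x 20 mm, two steel pillars 150 mm tall at the rear, a sprung head on them with three black number wheels at the front and a palm knob at the rear. Origin on the counter straight below the middle of the axle. z up; x from the front (wheels) to the rear (pillars); y to the left seen from the front, along the axle.
- wheel1 (a point): Left wheel (+y): nominal top of its rim, mid-width, as a point of the press's base. Wheels are 56 mm in diameter, 22 mm wide, 38 mm apart; the steel cheeks and tabs between end 7 mm below the rim top. Same axes as the press. The true rim top lies up to 6 mm above or below this point, as the head is set higher or lower for the stock: find it by touch.
- wheel2 (a point): Middle wheel: nominal top of its rim, mid-width. Same axes as the press. The true rim top lies up to 6 mm above or below this point, as the head is set higher or lower for the stock: find it by touch.
- wheel3 (a point): Right wheel (-y): nominal top of its rim, mid-width. Same axes as the press. The true rim top lies up to 6 mm above or below this point, as the head is set higher or lower for the stock: find it by touch.
- digit1 (a joint): Left wheel's turn, rad, endless. White numerals 0 to 9, 11 mm tall, sit every 36 degrees round the black rim; the one uppermost, square at the dark index lines on the tabs, is the number set (its type prints below). 0 = numeral 0 uppermost, n x 0.6283 = numeral n; whole turns do not matter. Grows as the rim top moves along the press's +x, 28 mm of rim per rad.
- digit2 (a joint): Middle wheel's turn, read as for the left wheel. The wheels have no clicks or stops and stay where they are left; turning one takes about 2 N along its rim.
- digit3 (a joint): Right wheel's turn, read as for the left wheel.
- knob (a point): Nominal top centre of the palm knob, a flat mushroom 58 mm across, 105 mm behind the middle wheel and 38 mm above the wheels' tops. Truly up to 6 mm higher or lower, like the rims. Pressing it drives the head down.
- head (a joint): How far the head is pushed down from its upper stop, m (0 = up). A return spring holds it up with about 11 N plus 0.3 N per mm. The wheels ride on the head, so about 11 N down on a wheel also drives it down. The wheels meet the carton after 6 to 18 mm, by the set height, at 13 to 17 N; a print takes at least 4 N more. Let go, it springs up.
- carton: The carton to print: white, 64 x 122 x 24 mm, 110 g, loose in the nest under the wheels, one printed frame below each wheel. Origin at the centre of its underside.
- spare_carton: Bystander: a second, identical carton lying on the counter beside the press. Origin at its underside.
- ink_bottle: Bystander: small round ink bottle, 38 mm across, 62 mm tall, beside the press. Origin at its underside.
- salve_tin: Bystander: flat round metal tin, 68 mm across, 26 mm tall, beside the press. Origin at its underside.
- amber_bottle: Bystander: amber glass bottle, 54 mm across, 135 mm tall. Origin at its underside.
- herb_jar: Bystander: glass jar with steel lid, 80 mm across, 110 mm tall. Origin at its underside.
- tape_roll: Bystander: roll of tape lying flat, 100 mm across, 24 mm tall. Origin at its underside.
- pill_mortar: Bystander: white ceramic bowl, 90 mm across, 60 mm tall. Origin at its underside.
Mind the look-alikes: they are no part of the job. Leave any purple or turquoise look-alike of the carton alone.

How it is judged (in metres and radians):
On the way, in this order (a step that is already met when the one before it is completed fails the run):
1. wheels read 4-7-2, each numeral square at the index lines, with the head up ((value of joint digit1 between -3.9199 and -3.6199 rad or value of joint digit1 between 2.3633 and 2.6633 rad or value of joint digit1 between 8.6465 and 8.9465 rad) and (value of joint digit2 between -2.035 and -1.735 rad or value of joint digit2 between 4.2482 and 4.5482 rad or value of joint digit2 between 10.5314 and 10.8314 rad) and (value of joint digit3 between -5.1765 and -4.8765 rad or value of joint digit3 between 1.1066 and 1.4066 rad or value of joint digit3 between 7.3898 and 7.6898 rad) and value of joint head below 0.003 m), for 0.2 s.
2. the head is pressed down onto the carton and prints 4-7-2 ((value of joint digit1 between -3.9199 and -3.6199 rad or value of joint digit1 between 2.3633 and 2.6633 rad or value of joint digit1 between 8.6465 and 8.9465 rad) and (value of joint digit2 between -2.035 and -1.735 rad or value of joint digit2 between 4.2482 and 4.5482 rad or value of joint digit2 between 10.5314 and 10.8314 rad) and (value of joint digit3 between -5.1765 and -4.8765 rad or value of joint digit3 between 1.1066 and 1.4066 rad or value of joint digit3 between 7.3898 and 7.6898 rad) and contact force between head and carton above 3 N), for 0.2 s.
At the end, for the whole second after the job is handed in: The wheels still read 4-7-2 (each within 0.15 rad, about 9 degrees, of square), the carton has been printed with that number (pressed with more than 3 N by the head) and lies in the nest within 6 mm of where it was, and the head is back up within 2 mm of its stop ((value of joint digit1 between -3.9199 and -3.6199 rad or value of joint digit1 between 2.3633 and 2.6633 rad or value of joint digit1 between 8.6465 and 8.9465 rad) and (value of joint digit2 between -2.035 and -1.735 rad or value of joint digit2 between 4.2482 and 4.5482 rad or value of joint digit2 between 10.5314 and 10.8314 rad) and (value of joint digit3 between -5.1765 and -4.8765 rad or value of joint digit3 between 1.1066 and 1.4066 rad or value of joint digit3 between 7.3898 and 7.6898 rad) and value of joint head below 0.002 m and distance of carton from where it was at the start of the episode below 0.006 m and not (velocity of joint digit1 above 0.05 rad/s) and not (velocity of joint digit2 above 0.05 rad/s) and not (velocity of joint digit3 above 0.05 rad/s)); the robot touches nothing.
It fails at once if the head is pushed down more than 3 mm while the wheels do not read 4-7-2 (smeared type or a wrong print) (value of joint head above 0.003 m and not ((value of joint digit1 between -3.9199 and -3.6199 rad or value of joint digit1 between 2.3633 and 2.6633 rad or value of joint digit1 between 8.6465 and 8.9465 rad) and (value of joint digit2 between -2.035 and -1.735 rad or value of joint digit2 between 4.2482 and 4.5482 rad or value of joint digit2 between 10.5314 and 10.8314 rad) and (value of joint digit3 between -5.1765 and -4.8765 rad or value of joint digit3 between 1.1066 and 1.4066 rad or value of joint digit3 between 7.3898 and 7.6898 rad))).
It fails at once if a bystander is pushed more than 25 mm or the carton is shifted more than 10 mm (distance of any of spare_carton, ink_bottle, salve_tin, amber_bottle, herb_jar, tape_roll, pill_mortar from where it was at the start of the episode above 0.025 m or distance of carton from where it was at the start of the episode above 0.01 m).
It also fails if it takes over 72 s, if anything falls off the work surface, if the arm or the gripper's body presses on something with over 40 N, if the wrist force passes 120 N, or if a joint passes its speed limit or range.

## Working session

There is one attempt and no reset: what is moved stays moved. The work goes in short steps, each a Python script; the robot and the scene stay as the last script left them, time stands still between calls to the robot, and variables do not carry over. Pictures are saved under pics/ and viewed, at most 10 in all, crops included, and the job is handed in when it is done.

```bash
mkdir -p pics; python3 - <<'E'
from bench import ctrl
import cv2,numpy as np
a=ctrl.read_camera("scene");b=ctrl.read_camera("top")
cv2.imwrite("pics/scene.png",a);cv2.imwrite("pics/top.png",b)
np.set_printoptions(precision=4,suppress=True)
for n in("scene","top","wrist"):print(n,ctrl.camera_params(n))
print(ctrl.current_tool_pos(),ctrl.current_eef_rot(),ctrl.current_t())
E
```

```text
scene {'fx': 452.0802967040433, 'fy': 452.0802967040433, 'cx': 323.2934264296393, 'cy': 242.13069147092386, 'pose': array([[ 0.0675, -0.8547,  0.5148,  1.0265],
       [ 0.9977,  0.0631, -0.026 , -0.0287],
       [-0.0103,  0.5153,  0.8569,  0.9733],
       [ 0.    ,  0.    ,  0.    ,  1.    ]])}
top {'fx': 560.7253644116677, 'fy': 560.7253644116677, 'cx': 317.3690189171258, 'cy': 232.69879926027727, 'pose': array([[ 0.0216,  0.9977, -0.0637,  0.4178],
       [-0.9998,  0.0216, -0.0005,  0.0083],
       [ 0.0008,  0.0637,  0.998 ,  1.4566],
       [ 0.    ,  0.    ,  0.    ,  1.    ]])}
wrist {'fx': 334.9495315173639, 'fy': 334.9495315173639, 'cx': 320.36128739178025, 'cy': 241.44609402607358, 'T_tool_cam': array([[-0.0009,  0.9591,  0.2829,  0.0806],
       [ 1.    ,  0.0009,  0.0002, -0.0001],
       [-0.    ,  0.2829, -0.9591, -0.1697],
       [ 0.    ,  0.    ,  0.    ,  1.    ]])}
[0.1845 0.5968 0.2134] [[-0.9554  0.2953 -0.0004]
 [ 0.2954  0.9554 -0.001 ]
 [ 0.0001 -0.0011 -1.    ]] 0.1
```

View pics/scene.png

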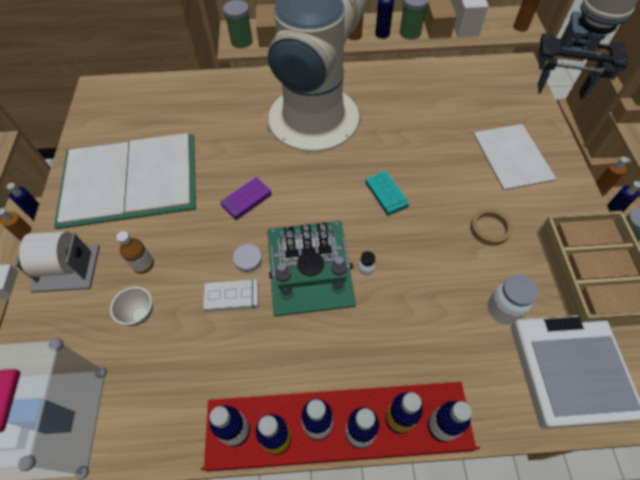

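View pics/top.png

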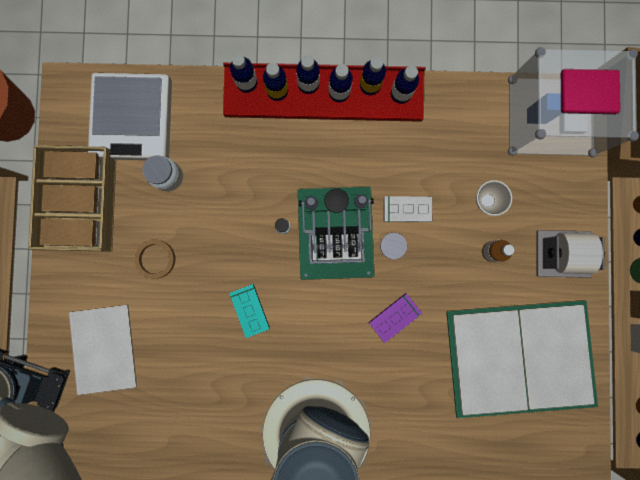

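```bash
cat > h.py <<'E'
import cv2,numpy as np
from bench import ctrl
np.set_printoptions(precision=4,suppress=True)
def campose(name):
    p=ctrl.camera_params(name)
    if "pose" in p: return p,np.array(p["pose"])
    T=np.eye(4);T[:3,:3]=ctrl.current_eef_rot();T[:3,3]=ctrl.current_tool_pos()
    return p,T@np.array(p["T_tool_cam"])
def ray(p,T,uv):
    d=T[:3,:3]@np.array([(uv[0]-p["cx"])/p["fx"],-(uv[1]-p["cy"])/p["fy"],-1]);return T[:3,3],d
def onplane(p,T,uv,z):
    o,d=ray(p,T,uv);return o+d*(z-o[2])/d[2]
def proj(p,T,P):
    c=T[:3,:3].T@(np.asarray(P)-T[:3,3]);return np.array([p["cx"]+p["fx"]*c[0]/-c[2],p["cy"]-p["fy"]*c[1]/-c[2]])
E
python3 - <<'E'
from h import *
b=ctrl.read_camera("top");h=cv2.cvtColor(b,cv2.COLOR_BGR2HSV)
p,T=campose("top")
m=cv2.inRange(h,(65,90,40),(88,255,180));m[:180]=0;m[290:]=0;m[:,:280]=0;m[:,390:]=0
m=cv2.morphologyEx(m,cv2.MORPH_CLOSE,np.ones((9,9)))
c=max(cv2.findContours(m,0,2)[0],key=cv2.contourArea)
pts=np.array([onplane(p,T,q[0],0.02)[:2] for q in c],np.float32)
r=cv2.minAreaRect(pts);print(r,cv2.boxPoints(r),cv2.boundingRect(c))
# knob & wheel rays at several heights
for z in(.12,.14,.16,.18):print(z,onplane(p,T,(337,243),z),"knob",onplane(p,T,(336.5,200.5),z+.038))
cv2.imwrite("pics/c1.png",np.hstack([cv2.resize(b[175:290,285:395],None,fx=4,fy=4,interpolation=2)]))
ctrl.command_gripper(0.0)
print(ctrl.current_t())
E
```

```text
((0.5107934474945068, -0.03675680607557297), (0.2311525046825409, 0.1864289939403534), 3.169280529022217) [[ 0.3902  0.0499]
 [ 0.4005 -0.1362]
 [ 0.6313 -0.1234]
 [ 0.621   0.0627]] (298, 187, 76, 92)
0.12 [ 0.4794 -0.0384  0.12  ] knob [ 0.5767 -0.0339  0.158 ]
0.14 [ 0.4785 -0.0377  0.14  ] knob [ 0.5743 -0.0333  0.178 ]
0.16 [ 0.4776 -0.037   0.16  ] knob [ 0.5718 -0.0326  0.198 ]
0.18 [ 0.4767 -0.0363  0.18  ] knob [ 0.5694 -0.032   0.218 ]
1.5167
```

View pics/c1.png

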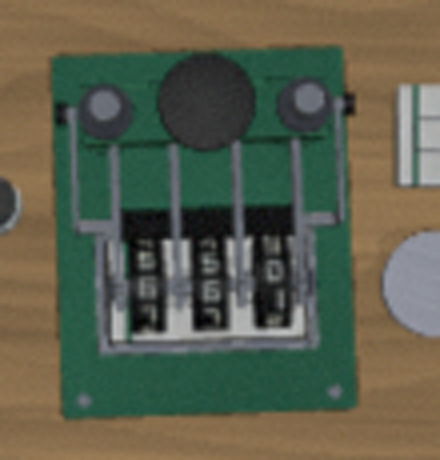

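```bash
cat >> h.py <<'E'
YAW=np.deg2rad(3.17)
c,s=np.cos(YAW),np.sin(YAW)
PX=np.array([c,s,0]);PY=np.array([-s,c,0])
R=np.column_stack([-PX,PY,[0,0,-1]])   # tool x toward press front
E
python3 - <<'E'
from h import *
W=np.array([.4785,-.0377,0])
ctrl.goto(W+PX*.06+[0,0,.27],R)
print(ctrl.current_tool_pos(),ctrl.current_q(),ctrl.current_t(),ctrl.current_contact_force())
p,T=campose("wrist");a=ctrl.read_camera("wrist");cv2.imwrite("pics/w1.png",a);np.save("T1.npy",T)
# scene knob & top knob rays
ps,Ts=campose("scene");pt,Tt=campose("top")
o1,d1=ray(ps,Ts,(311,261));o2,d2=ray(pt,Tt,(336.7,200.2))
A=np.column_stack([d1,-d2]);k=np.linalg.lstsq(A,o2-o1,rcond=None)[0];print("knob",o1+k[0]*d1,o2+k[1]*d2)
E
```

```text
[ 0.5385 -0.0338  0.2699] [  -9.9355   18.3342   84.5257    0.0066   77.1442 -103.1467] 4.0833 [ 0.8112  0.3896 -0.4098]
knob [ 0.578  -0.0322  0.1544] [ 0.5779 -0.0345  0.1544]
```

View pics/w1.png

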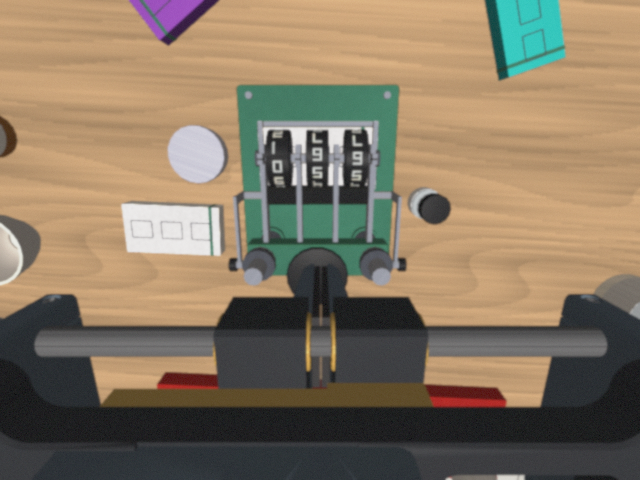

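```bash
python3 - <<'E'
from h import *
p=ctrl.camera_params("wrist");T1=np.load("T1.npy")
for u in(278,317,356):print(onplane(p,T1,(u,158),.116))
W=np.array([.4785,-.0377,0])
ctrl.move_l(W+PX*.055+[0,0,.178],vel=.15)
ctrl.sleep(.2)
p,T=campose("wrist");a=ctrl.read_camera("wrist");cv2.imwrite("pics/w2full.png",a);np.save("T2.npy",T)
uv=proj(p,T,W+[0,0,.116]);print(uv,ctrl.current_t())
u,v=uv.astype(int)
cv2.imwrite("pics/w2.png",cv2.resize(a[v-60:v+60,u-75:u+75],None,fx=5,fy=5,interpolation=2));print(u-75,v-60)
E
```

```text
[ 0.474  -0.0772  0.116 ]
[ 0.472  -0.0407  0.116 ]
[ 0.47   -0.0041  0.116 ]
[320.5878 180.5423] 5.15
245 120
```

View pics/w2.png

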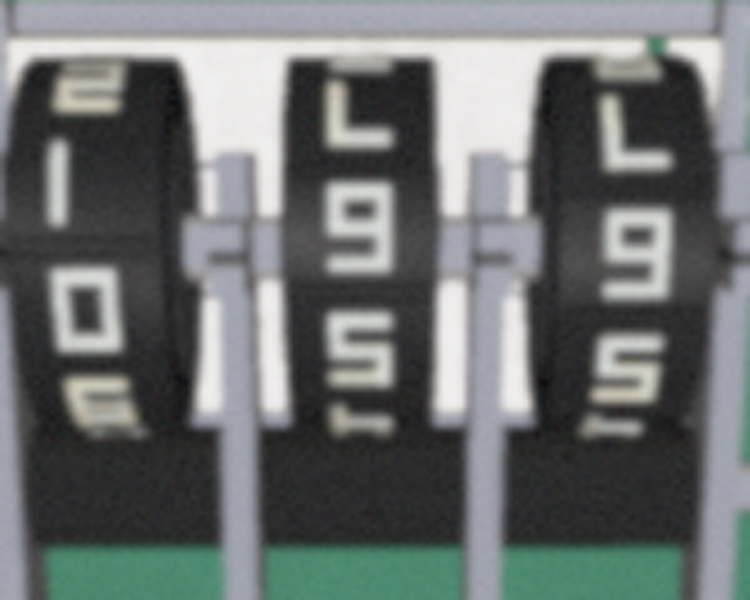

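```bash
cat >> h.py <<'E'
RAD=.028
p0=ctrl.camera_params("wrist");T2=np.load("T2.npy")
ax=(onplane(p0,T2,(291.2,171.4),.109)+onplane(p0,T2,(343.6,171.4),.109))/2  # index lines, y between w2 +-19mm
W2=np.array([ax[0],ax[1],0])
def wheel(i):return W2+PY*.038*(2-i)
VIEW=np.array([.4785,-.0377,0])+PX*.055+[0,0,.178]
def measure(ztop,T=None,a=None):
    """frac readings of each wheel modulo a digit (rad), via numerals blobs"""
    if a is None:
        p,T=campose("wrist");a=ctrl.read_camera("wrist")
    p=p0;g=a.max(axis=2)
    out=[]
    for i in(1,2,3):
        w=wheel(i);C=w+[0,0,ztop-RAD]
        pt=lambda y,f:proj(p,T,C+PY*y+RAD*(np.sin(f)*-PX+np.cos(f)*np.array([0,0,1])))
        quad=np.array([pt(y,f) for y,f in((-.0075,-.75),(.0075,-.75),(.0075,.75),(-.0075,.75))])
        H=cv2.getPerspectiveTransform(quad.astype(np.float32),np.float32([[0,0],[1,0],[1,1],[0,1]]))
        # sample unrolled rim: rows = angle phi toward front
        fs=np.linspace(-.85,.85,341);ys=np.linspace(-.009,.009,37)
        M=np.array([[pt(y,f) for y in ys] for f in fs],np.float32)
        U=cv2.remap(a,M,None,cv2.INTER_LINEAR).max(axis=2)
        m=(U>120).astype(np.uint8)
        m=cv2.morphologyEx(m,cv2.MORPH_CLOSE,np.ones((25,25),np.uint8))
        n,l,st,ce=cv2.connectedComponentsWithStats(m)
        ph=[]
        for k in range(1,n):
            t,hh=st[k,1],st[k,3]
            if st[k,4]>150 and t>3 and t+hh<338 and 50<hh<110: ph.append((fs[t]+fs[t+hh-1])/2)
        out.append(np.array(ph))
    return out
E
python3 - <<'E'
from h import *
print(W2)
a=cv2.imread("pics/w2full.png")
for z in(.112,.116,.12):
    print(z,measure(z,T2,a))
E
```

```text
[ 0.473  -0.0402  0.    ]
0.112 [array([0.0325]), array([-0.49  ,  0.1625]), array([-0.2525,  0.39  ])]
0.116 [array([0.0425]), array([-0.465 ,  0.1725]), array([-0.2375,  0.395 ])]
0.12 [array([-0.56 ,  0.055]), array([-0.44,  0.18]), array([-0.2175,  0.4025])]
```

```bash
sed -i '/quad/d' h.py; cat >> h.py <<'E'
def touch(i,dx,zapp,N=2.5):
    """come down on wheel i at dx (m, along press x) from the top, return contact TCP z"""
    P=wheel(i)+PX*dx
    ctrl.move_l(P+[0,0,zapp],vel=.15);ctrl.sleep(.15)
    hit=ctrl.move_l(P+[0,0,zapp-.016],vel=.012,contact_N=N)
    return hit,ctrl.current_tool_pos()[2]
E
python3 - <<'E'
from h import *
f=lambda:ctrl.current_contact_force()
ctrl.move_l(wheel(2)+[0,0,.15],vel=.15)
ctrl.sleep(.2);f0=f();print(f0)
P=wheel(2)
ctrl.move_l(P+[0,0,.126],vel=.1);ctrl.sleep(.15);print(f())
hit=ctrl.move_l(P+[0,0,.108],vel=.012,contact_N=2.0)
print(hit,ctrl.current_tool_pos(),f());ctrl.sleep(.1);print(ctrl.current_tool_pos(),f(),ctrl.current_t())
E
```

```text
[-1.0393 -0.7684 -0.2049]
[-0.3024  0.0722 -0.9308]
True [ 0.473  -0.0402  0.1154] [-1.3524  0.0775 11.1444]
[ 0.473  -0.0403  0.1156] [-0.9605  0.3402  8.5685] 7.4917
```

```bash
python3 - <<'E'
from h import *
f=lambda:ctrl.current_contact_force()
z=.1155
for d in(.004,.008,.011):
    ctrl.move_l(wheel(2)+PX*d+[0,0,z],vel=.03);print(f(),ctrl.current_tool_pos()[2])
ctrl.move_l(wheel(2)+PX*.011+[0,0,.125],vel=.05)
ctrl.move_l(VIEW,vel=.15);ctrl.sleep(.15)
print(f(),measure(.1158),ctrl.current_t())
E
```

```text
[0.558  1.527  6.3815] 0.1156193185626088
[0.4869 2.233  5.9999] 0.11562025533852252
[0.882  1.2023 5.7132] 0.11561733254574866
[-0.2432 -0.4119  0.0046] [array([0.0425]), array([-0.2375,  0.3875]), array([-0.235,  0.395])] 9.4917
```

```bash
cat >> h.py <<'E'
def stroke(i,dist,z=.1155):
    a=wheel(i)-PX*dist/2;b=wheel(i)+PX*dist/2
    ctrl.move_l(a+[0,0,.125],vel=.12)
    ctrl.move_l(a+[0,0,z],vel=.02);f1=ctrl.current_contact_force()[2]
    ctrl.move_l(b+[0,0,z],vel=.03);f2=ctrl.current_contact_force()[2]
    ctrl.move_l(b+[0,0,.125],vel=.05);return f1,f2
E
python3 - <<'E'
from h import *
ctrl.move_l(wheel(2)+[0,0,.14],vel=.15)
print(stroke(2,.0109))
print(stroke(3,.0143),stroke(3,.0143))
print(stroke(1,-.0113))
ctrl.move_l(VIEW,vel=.15);ctrl.sleep(.15)
print(measure(.1158),ctrl.current_t())
E
```

```text
(np.float64(4.932357037356535), np.float64(3.6573657101314616))
(np.float64(7.761464912631118), np.float64(6.004778628802575)) (np.float64(7.74179404772902), np.float64(6.703160195953082))
(np.float64(7.451611593491996), np.float64(6.908825921522288))
[array([-0.165 ,  0.4675]), array([-0.0175]), array([-0.0375])] 19.0583
```

```bash
python3 - <<'E'
from h import *
ctrl.move_l(wheel(1)+[0,0,.14],vel=.15)
print(stroke(1,-.0107),stroke(1,-.0107))
ctrl.move_l(VIEW,vel=.15);ctrl.sleep(.15)
print(measure(.1158),ctrl.current_t())
a=ctrl.read_camera("wrist")
cv2.imwrite("pics/w3.png",cv2.resize(a[120:240,245:395],None,fx=5,fy=5,interpolation=2))
E
```

```text
(np.float64(5.877590000277112), np.float64(7.64224378169161)) (np.float64(7.893756865896462), np.float64(7.9959270631511306))
[array([-0.085 ,  0.5475]), array([-0.0175]), array([-0.0375])] 24.1833
```

View pics/w3.png

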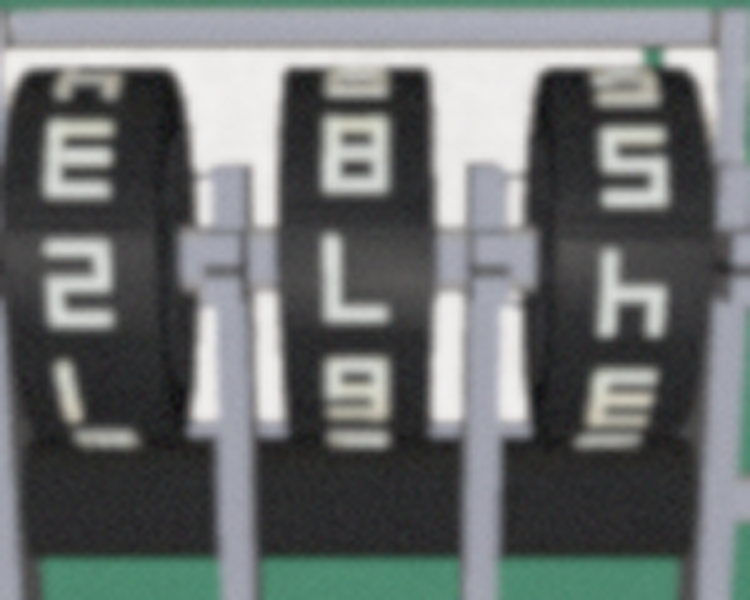

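```bash
python3 - <<'E'
from h import *
ctrl.move_l(wheel(1)+[0,0,.14],vel=.15)
print(stroke(1,-.0025))
ctrl.move_l(VIEW,vel=.15);ctrl.sleep(.15)
print(measure(.1158),ctrl.current_t())
# knob position
p,T=campose("wrist")
a=cv2.imread("pics/top.png");p,T=campose("top")
h=cv2.cvtColor(a,cv2.COLOR_BGR2HSV)
m=(h[...,2]<75).astype(np.uint8);m[:,:318]=0;m[:,355:]=0;m[:185]=0;m[216:]=0
n,l,st,ce=cv2.connectedComponentsWithStats(m);k=1+np.argmax(st[1:,4]);print(st[k],onplane(p,T,ce[k],.154),"expected",wheel(2)+PX*.105)
E
```

```text
(np.float64(5.314703310787288), np.float64(5.598113346204055))
[array([-0.045]), array([-0.0175]), array([-0.0375])] 27.35
[318 188  37  25 543] [ 0.5767 -0.0331  0.154 ] expected [ 0.5779 -0.0344  0.    ]
```

```bash
python3 - <<'E'
from h import *
f=lambda:ctrl.current_contact_force()
K=(wheel(2)+PX*.105)*.5+np.array([.5767,-.0331,0])*.5
ctrl.move_l(K+[0,0,.178],vel=.1)
ctrl.move_l(K+[0,0,.160],vel=.05);ctrl.sleep(.2);f0=f()[2]
hit=ctrl.move_l(K+[0,0,.130],vel=.010,contact_N=20)
z=ctrl.current_tool_pos()[2];print(hit,z,f()-[0,0,f0])
for k in range(30):
    ctrl.sleep(.1);F=f()[2]-f0
    if F>25: break
    z-=.0003;ctrl.move_l(K+[0,0,z],vel=.01)
    print(round(z,4),round(F,1),end="; ")
ctrl.sleep(.5);print(F,f()[2]-f0,ctrl.current_tool_pos(),ctrl.current_t())
E
```

```text
True 0.14183070669634046 [-4.5095  0.416  14.9374]
0.1415 13.5; 0.1412 13.4; 0.1409 13.5; 0.1406 13.7; 0.1403 18.2; 0.14 20.7; 26.135305489975437 24.985971204168266 [ 0.5775 -0.0338  0.1415] 33.1833
```

```bash
python3 - <<'E'
from h import *
P=ctrl.current_tool_pos()
ctrl.move_l([P[0],P[1],.158],vel=.02)
ctrl.move_l([P[0],P[1],.178],vel=.08)
ctrl.move_l(VIEW,vel=.15);ctrl.sleep(.2)
print(measure(.1158),ctrl.current_contact_force(),ctrl.current_t())
a=ctrl.read_camera("wrist")
cv2.imwrite("pics/w4.png",cv2.resize(a[100:300,200:440],None,fx=3,fy=3,interpolation=2))
E
```

```text
[array([-0.0425]), array([-0.02]), array([-0.04])] [-0.5414 -0.6153 -0.4698] 35.325
```

View pics/w4.png

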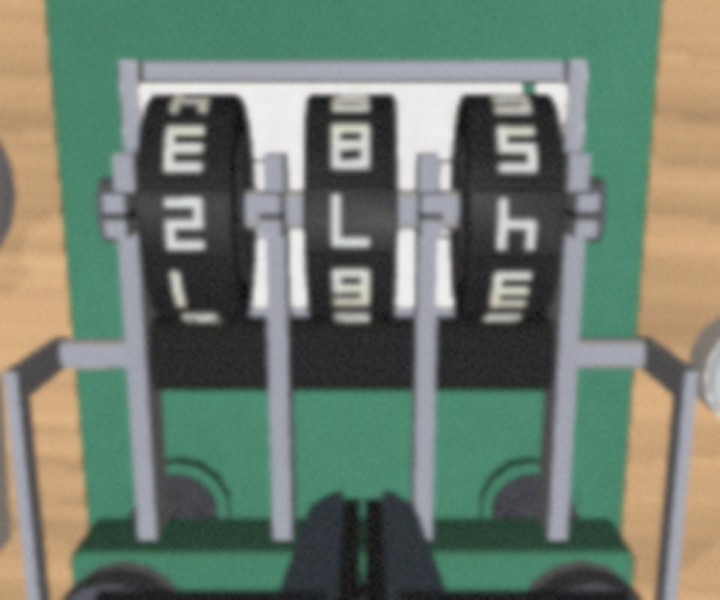

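```bash
python3 - <<'E'
from h import *
print(ctrl.sign_off())
E
```

```text
the job is handed in; nothing more can be done
None
```

The wheels read 4-7-2, each within about 0.05 rad of square by the camera. I pressed the knob to about 25 N with roughly 11 N of that on the carton, the head sprang back up, and the job was handed in at about 35 s; no verdict came back.

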